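Open the eccentric lock and send the sample shuttle home

TASK

On the bench fixture the round eccentric cam blocks the little shuttle that carries the beaker. With the shuttle still drawn back, push the cam round by its upright peg until the cam's low side faces the shuttle's roller (the peg then stands at the far end, in line with the index line on the base), and only then push the shuttle forward by its upright rear plate until it is fully home against the end stops. Push only with the tips or the outside of the closed fingers: grip or lift nothing, do not ram the roller into the cam, keep the beaker standing in its tray and leave the other things where they are.

Things in the scene. Friction and masses are not known exactly. Their poses are not given: they have to be found in the camera images.
- base: Fixed grey metal base plate, top at z 12 mm. Origin on the worktop; plate spans x -110..135, y -55..55 mm in its frame. Its +x is 'forward': the shuttle slides that way, towards the cam. Cam pivot at base (75, 0). Black index line at the far end, base x 123..134, y 0. End-stop pins, r 5.5, up to z 28, at base (28, +-37). Place and yaw vary.
- cam (a joint): Cam angle, rad, positive counter-clockwise from above. 0: high side faces the roller (base -x), shuttle blocked after 17 mm. +pi or -pi: low side faces it, shuttle free. Range +-3.7, starts within +-1.7, either way round will do. Steel disc r 34 mm, z 14..24 mm, pivot 16 mm off its centre (screw head r 9, up to z 28). Friction 0.18 N m (5 N at the peg); stays where left.
- cam_peg (a point): Centre of the top of the cam's black upright peg: 12 mm diameter, z 24 to 68 mm (foot collar 16 mm wide up to z 28), on the high side of the cam, 36 mm from the pivot. Push it sideways. From the pivot it lies in base direction -x at cam angle 0, +x at +-pi.
- cam_low (a point): Point on the cam's upper edge at its low side, 18 mm from the pivot, opposite the peg (the high edge is 50 mm from the pivot), z 24 mm.
- shuttle (a joint): Shuttle's forward travel, m: 0 drawn back (start), 0.0485 fully home. Friction 2 N, no spring; stays where left. Grey deck 70 x 84 mm (base x, y), z 18..26 mm, with a tray (inside 56 x 62, rim up to z 34), an upright rear plate, and in front an arm with an upright roller, radius 8 mm, that meets the cam's edge.
- push_plate (a point): Middle of the top edge of the rear (base -x) face of the shuttle's upright rear plate: 84 mm wide along base y, 6 mm thick, z 18 to 70 mm. Push it towards base +x. Behind it lies the base plate (z 12 mm) for 14 mm, then the worktop. Axes as the base.
- roller (a point): Axis of the shuttle's roller (radius 8 mm), 95 mm ahead of the plate's rear face, z = 24 mm, about the upper side of the roller.
- tray (a point): Centre of the tray's floor on the shuttle, z = 26 mm; axes as the base.
- sample_beaker: Small clear plastic beaker, 46 x 52 x 49 mm, standing loose in the shuttle's tray (origin at the centre of its underside). Its rim is at z = 75 mm. It rides along and must stay upright in the tray.
- rubber_stopper: Loose red-brown rubber stopper, 28 mm wide, 24 mm high, beside the base on its left (+y) side. Origin under its centre. Leave it alone.
- cap_vial: Loose small vial with black cap, 22 mm wide, 40 mm high, beside the base on its right (-y) side. Origin under its centre. Leave it alone.
- amber_bottle: Loose amber bottle with black cap, 38 mm wide, 98 mm high, to the right of the fixture. Leave it alone.
- white_jar: Loose white jar, 45 mm wide, 80 mm high, to the right of the fixture. Leave it alone.
- wash: Loose wash bottle with bent spout, 74 x 82 x 216 mm, at the right of the bench. Leave it alone.
There are look-alikes about, which are no part of the job. Leave any pink or purple look-alike of the sample_beaker alone.

How it is judged:
On the way, in this order (a step that is already met when the one before it is completed fails the run):
1. the cam's low side faces the roller while the shuttle is still drawn back ((value of joint cam between 2.74 and 3.54 rad or value of joint cam between -3.54 and -2.74 rad) and value of joint shuttle below 0.01 m), for 0.2 s.
2. the shuttle is fully home with the cam still at its low point ((value of joint cam between 2.74 and 3.54 rad or value of joint cam between -3.54 and -2.74 rad) and value of joint shuttle above 0.0455 m), for 0.2 s.
At the end, for the whole second after the job is handed in: cam within 0.4 rad of its low point (angle +-pi), shuttle within 3 mm of its end stops, both at rest; beaker upright (within 0.15 rad) on the floor of the tray; the other loose things within 15 mm of where they stood (all of step 2 and velocity of joint shuttle below 0.005 m/s and velocity of joint cam between -0.05 and 0.05 rad/s and angle between sample_beaker's own z axis and vertical below 0.15 rad and z of sample_beaker in the frame of tray below 0.006 m and horizontal distance between sample_beaker and tray below 0.012 m and linear speed of sample_beaker below 0.02 m/s and distance of each of rubber_stopper, cap_vial, amber_bottle, white_jar, wash from where it was at the start of the episode below 0.015 m); the robot touches nothing.
It fails at once if the roller was rammed against the cam (over 15 N) (contact force between cam_lobe and follower above 15 N).
It fails at once if the peg was taken between the fingers (horizontal distance between the grasp point and cam_peg below 0.008 m and height (world z) of the grasp point below 0.066 m).
It fails at once if the rear plate was taken between the fingers (x of the grasp point in the frame of push_plate between -0.001 and 0.007 m and y of the grasp point in the frame of push_plate between -0.045 and 0.045 m and height (world z) of the grasp point below 0.068 m).
It fails at once if the beaker was lifted out of the tray or tipped (z of sample_beaker in the frame of tray above 0.012 m or angle between sample_beaker's own z axis and vertical above 0.35 rad).
It fails at once if a bystander was moved (distance of any of rubber_stopper, cap_vial, amber_bottle, white_jar, wash from where it was at the start of the episode above 0.03 m).
It also fails if it takes over 56 s, if anything falls off the work surface, if the arm or the gripper's body presses on something with over 40 N, if the wrist force passes 120 N, or if a joint passes its speed limit or range.

ROBOT

A 6-joint arm with a two-finger parallel gripper is mounted at the origin on a cart in front of the work surface, level with it; the furniture and walls round the work are solid. World frame = base frame: x ahead of the robot, y to its left, z up, the work surface at z = 0. Lengths are in m, angles in rad, forces in N, time in s.
With the tool pointing down it reaches from about 0.35 to 1 m from the base axis. Payload 7.1 kg.
Tool frame: the origin (TCP) lies between the finger pads; the fingertips stand 22 mm ahead of it and the grasp point (between the pads) lies 3 mm ahead of it; z points along the fingers, y is the line along which they close (so a half turn about z gives the same grasp; the last joint's range is limited). The gripper opens to 85 mm and grips with 20 to 120 N. Pads are 22 mm wide; open, the fingers measure 114 mm over their backs; the gripper's body (76 mm by 85 mm) begins 54 mm behind the grasp point. The pads swing forward as they close: fully open they stand 13 mm farther back than shut.
Start: joints at [1.327, 0.423, 1.63, -0, 1.089, -0.019], TCP at [0.139, 0.609, 0.253] pointing down, gripper open.
Joint ranges: [-3, 3], [-0.9, 2.11], [0.09, 2.58], [-1.31, 4.45], [0.11, 2.69], [-2.54, 2.54]. Speed limits (rad/s): [2.39, 2.39, 3.01, 3.14, 3.14, 3.14].

INTERFACE

Orientations are given as a rotation vector (axis times angle).
In Python, from rig import manip gives the robot as it stands. The module is installed in compiled form; this text tells all that it offers. Calls block until the motion is done:
- manip.move_to(position, orientation): joint-space move of the TCP to a pose.
- manip.servo_line(position, orientation=None, rate=0.15): straight line of the TCP; orientation=None keeps the orientation; rate is the mean speed in m/s.
- manip.set_joints(angles): joint-space move.
- manip.command_gripper(opening, f_grip=None): finger opening in m; f_grip is the grip in N (None keeps the last); returns when the fingers have stopped.
- manip.hold(seconds).
- manip.solve_ik(position, orientation): joint angles nearest the present ones, or None.
- manip.camera(name): name is "scene" or "side" or "wrist"; returns a dict with "image" (420x560x3 uint8, red, green, blue), "fx", "fy", "cx", "cy" (pixels), "cam_to_world" (4x4, takes a point from camera to world coordinates); the wrist camera has in their place "mount" (4x4, takes a point from camera to tool coordinates, whose origin is the TCP and whose axes are the flange's). Camera axes: x right, y down, z forward; pixel columns grow to the right and rows downward; lengths in m; the calibration is good to about 2 mm. A picture is of the moment at which its call begins: read the wrist's pose just before it. There is no depth.
A pose or a line that the arm cannot do raises manip.IKError and nothing moves.
- manip.sign_off(): hands the job in; it is judged then, once.
Readings, each from a call of its own:
- manip.get_time(): time.
- manip.get_joint_positions(): joint angles.
- manip.get_joint_vel(): joint speeds.
- manip.get_tau(): joint torques, N m.
- manip.get_position(): TCP position.
- manip.get_ee_rot(): TCP orientation.
- manip.get_contact_force(): force on the tool from outside, world axes, zero at the start.
- manip.get_torque(): the same for the moment, N m.
- manip.get_width(): finger opening in m.
- manip.get_grip_force(): force on a finger pad.
Only numpy, scipy, OpenCV 4.12 (cv2) and the standard library are available. Lean on these libraries where they do the work, as an engineer would, in place of code of your own. Each camera call takes 0.05 s, during which the arm holds its last target. There are 200 camera calls.

## Working session

There is one attempt and no reset: what is moved stays moved. The work goes in short steps, each a Python script; the robot and the scene stay as the last script left them, time stands still between calls to the robot, and variables do not carry over. Pictures are saved under pics/ and viewed, at most 10 in all, crops included, and the job is handed in when it is done.

```bash
mkdir -p pics
cat > h.py <<'E'
import numpy as np, cv2
from rig import manip
def snap(n,f):
    c=manip.camera(n); cv2.imwrite(f,cv2.cvtColor(c['image'],cv2.COLOR_RGB2BGR)); 
    np.savez(f.replace('png','npz'),K=[c['fx'],c['fy'],c['cx'],c['cy']],T=c.get('cam_to_world',c.get('mount')))
    return c
def ray(f,uv,z):
    d=np.load(f); fx,fy,cx,cy=d['K']; T=d['T']
    v=T[:3,:3]@[(uv[0]-cx)/fx,(uv[1]-cy)/fy,1]; o=T[:3,3]
    return o+v*(z-o[2])/v[2]
def proj(f,P):
    d=np.load(f); fx,fy,cx,cy=d['K']; T=d['T']
    p=T[:3,:3].T@(np.array(P)-T[:3,3]); return p[0]/p[2]*fx+cx,p[1]/p[2]*fy+cy
E
python3 - <<'E'
from h import *
for n in('scene','side'):
    c=snap(n,f'pics/{n}0.png'); print(n,c['cam_to_world'].round(3).tolist(),c['fx'])
print(manip.get_time(),manip.get_position(),manip.get_ee_rot())
E
```

```text
scene [[0.867, -0.209, 0.453, 0.094], [-0.498, -0.409, 0.765, -0.856], [0.025, -0.888, -0.458, 0.597], [0.0, 0.0, 0.0, 1.0]] 471.839582530728
side [[-0.987, -0.064, 0.15, 0.378], [-0.163, 0.418, -0.894, 1.301], [-0.006, -0.906, -0.423, 0.689], [0.0, 0.0, 0.0, 1.0]] 475.13039542721214
0.1 [0.13918207 0.60882268 0.25261631] [-3.52307847e-01 -3.12159528e+00  2.23727331e-03]
```

View pics/scene0.png

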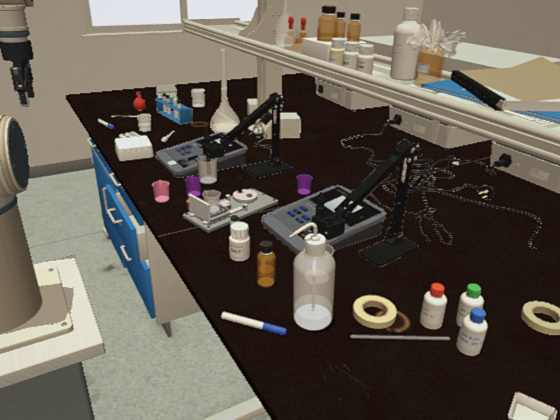

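View pics/side0.png

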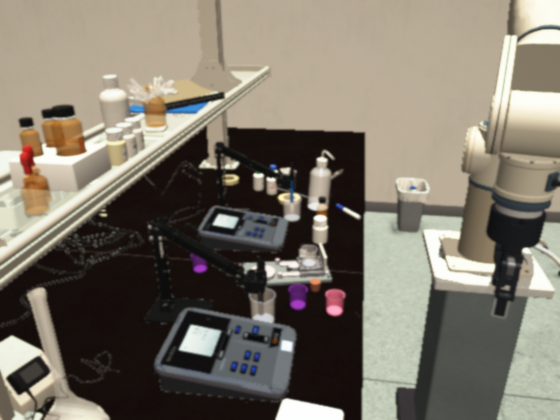

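The fixture is at about (230,207) in the scene view and (290,268) in the side view. Pink and purple cups stand beside it: scene (161,190), (194,186) and (305,184). Next I'll take a wrist view from above.

Run:
```python
from h import *
print(ray('pics/scene0.png',(230,208),.012),ray('pics/side0.png',(290,270),.012))
c=manip.camera('wrist'); print(c['mount'].round(3).tolist(),c['fx'])
im=cv2.imread('pics/scene0.png')[160:270,140:300]
cv2.imwrite('pics/crop1.png',cv2.resize(im,None,fx=5,fy=5,interpolation=cv2.INTER_CUBIC))
```

```text
Traceback (most recent call last):
  File "h.py", line 8, in ray
    d=np.load(f); fx,fy,cx,cy=d['K']; T=d['T']
ValueError: This file contains pickled (object) data. If you trust the file you can load it unsafely using the `allow_pickle=` keyword argument or `pickle.load()`.
```

```bash
sed -i "s/np.load(f)/np.load(f.replace('png','npz'))/" h.py
python3 - <<'E'
from h import *
print(ray('pics/scene0.png',(230,208),.012),ray('pics/side0.png',(290,270),.012))
c=manip.camera('wrist'); print(c['mount'].round(3).tolist(),c['fx'])
im=cv2.imread('pics/scene0.png')[160:270,140:300]
cv2.imwrite('pics/crop1.png',cv2.resize(im,None,fx=5,fy=5,interpolation=cv2.INTER_CUBIC))
E
```

```text
[0.54977673 0.18493941 0.012     ] [0.54015984 0.18904761 0.012     ]
[[0.001, -0.949, -0.314, 0.081], [1.0, 0.0, 0.001, 0.001], [-0.0, -0.314, 0.949, -0.12], [0.0, 0.0, 0.0, 1.0]] 299.5437870102829
```

View pics/crop1.png

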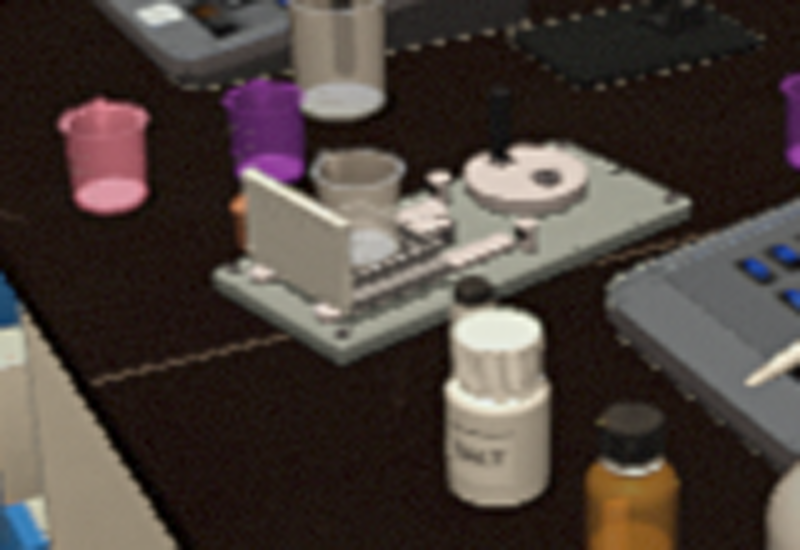

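Crop: the rear plate is at the near-left end, at crop (300,235). The clear beaker in the tray at (358,205) is the right one; the pink cup (105,155) and purple cup (265,130) are look-alikes. The peg is at (500,125) on the disc, and the screw at (547,178). I'll check clearance to the lamps, then take an overhead view.

Run:
```python
from h import *
from scipy.optimize import least_squares
def tri(a,b):
    r=least_squares(lambda P:np.r_[np.subtract(proj('pics/scene0.png',P),a),np.subtract(proj('pics/side0.png',P),b)],[.6,.2,.1]);return r.x.round(3),r.cost
print('l1head',tri((215,140),(255,275)),'l1top',tri((278,98),(155,225)),'l2head',tri((322,225),(290,175)),'l2top',tri((407,148),(222,148)))
import cv2
from scipy.spatial.transform import Rotation as R
yaw0=R.from_rotvec(manip.get_ee_rot()).as_matrix(); print(yaw0.round(2))
o=[0,-np.pi,0]
manip.move_to([.50,.19,.33],o)
p,r=manip.get_position(),R.from_rotvec(manip.get_ee_rot()).as_matrix()
c=snap('wrist','pics/w1.png')
T=np.eye(4);T[:3,:3]=r;T[:3,3]=p
d=np.load('pics/w1.npz'); np.savez('pics/w1.npz',K=d['K'],T=T@d['T'])
cv2.imwrite('pics/w1big.png',cv2.resize(cv2.imread('pics/w1.png'),(800,600),interpolation=cv2.INTER_CUBIC))
print(p,manip.get_time(),manip.get_joint_positions())
```

```text
l1head (array([0.594, 0.401, 0.124]), np.float64(7.881299895468949)) l1top (array([0.815, 0.402, 0.231]), np.float64(0.15639191344747383)) l2head (array([ 0.587, -0.191,  0.141]), np.float64(10.188035342923326)) l2top (array([ 0.819, -0.156,  0.249]), np.float64(2.1091087551712957))
[[-0.97  0.22 -0.  ]
 [ 0.22  0.97 -0.  ]
 [-0.   -0.   -1.  ]]
[0.49978891 0.19064326 0.32986997] 2.2083 [ 3.42218090e-01  2.05826175e-01  1.75203110e+00  1.79132397e-04
  1.18400421e+00 -1.22967489e+00]
```

View pics/w1big.png

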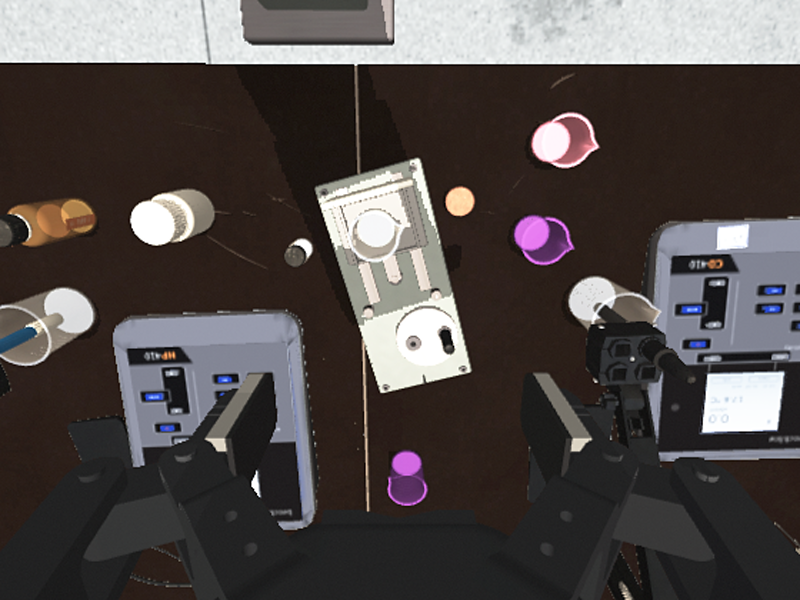

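Run:
```python
from h import *
from scipy.optimize import least_squares
f='pics/w1.png'; s=.7
obs=[((-110,-55,12),(316,187)),((-110,55,12),(419,158)),((135,55,12),(470,373)),((135,-55,12),(381,393)),((75,0,28),(413,343)),((28,-37,28),(368,314)),((28,37,28),(436,295)),((134,0,12),(426,384))]
def W(q,P):
    c,si=np.cos(q[2]),np.sin(q[2]);x,y,z=np.array(P)/1000;return [q[0]+c*x-si*y,q[1]+si*x+c*y,z]
res=lambda q:np.concatenate([np.subtract(proj(f,W(q,P)),np.array(u)*s) for P,u in obs])
r=least_squares(res,[.54,.19,0]);print(r.x,(res(r.x)/s).reshape(-1,2).round(1).tolist()); q=r.x
def B(uv,z):
    p=ray(f,np.array(uv)*s,z)[:2]-q[:2];c,si=np.cos(q[2]),np.sin(q[2]);return (np.array([c*p[0]+si*p[1],-si*p[0]+c*p[1]])*1000).round(1)
print('peg foot',B((446,331),.03),'top',B((449,350),.068),'disc c',B((424,335),.024))
print('plate top edge ends',B((322,207),.07),B((413,180),.07),'stopper',B((460,201),.012),'vial cap',B((293,256),.04), 'purple',B((407,490),.06))
for a in np.arange(-1.8,1.9,.3):
    P=W(q,(75-36*np.cos(a),-36*np.sin(a),68));print(round(a,1),(np.array(proj(f,P))/s).round())
c=cv2.imread('pics/w1.png')[90:290,200:350];cv2.imwrite('pics/c2.png',cv2.resize(c,(600,600*200//150)[:2] if 0 else (450,600),interpolation=cv2.INTER_CUBIC))
np.save('q.npy',q)
```

```text
[0.54559222 0.18888723 0.26121908] [[-2.6, -0.3], [1.6, -1.1], [2.0, -0.0], [-1.2, 1.5], [0.2, 1.2], [0.2, -0.8], [0.5, 1.1], [-0.7, -0.9]]
peg foot [68.1 37.7] top [71.5 35.8] disc c [69.3 13.7]
plate top edge ends [-93.1 -41.3] [-94.8  41.5] stopper [-58.8  83.1] vial cap [-52.9 -89.5] purple [233.8 -48.7]
-1.8 [451. 361.]
-1.5 [449. 351.]
-1.2 [445. 342.]
-0.9 [437. 335.]
-0.6 [427. 330.]
-0.3 [417. 328.]
0.0 [405. 329.]
0.3 [395. 333.]
0.6 [387. 340.]
0.9 [381. 348.]
1.2 [378. 358.]
1.5 [379. 368.]
1.8 [383. 377.]
```

View pics/c2.png

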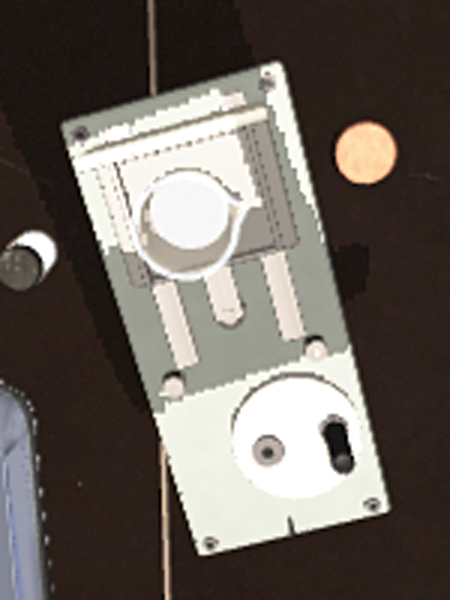

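The base pose fits to about 1 px: origin (0.546, 0.189), yaw 0.261. The peg is at base (71,36), so the cam angle is about -1.48. I'll push it clockwise to -π along an arc, staying behind the peg.

```bash
cat >> h.py <<'E'
from scipy.spatial.transform import Rotation as R
q=np.load('q.npy')
def W(x,y,z):
    c,s=np.cos(q[2]),np.sin(q[2]); return np.array([q[0]+(c*x-s*y)/1000,q[1]+(s*x+c*y)/1000,z])
def ori(d):  # tool down, tool x opposite to push direction d (angle in base frame)
    return (R.from_euler('z',d+q[2])*R.from_rotvec([0,-np.pi,0])).as_rotvec()
def st(t): 
    print(t,manip.get_position().round(3),manip.get_contact_force().round(1),round(manip.get_time(),2))
def arc(th,off,z):  # th deg: peg direction; tool centre is off mm behind it
    t=np.radians(th); return W(75+36*np.cos(t)-off*np.sin(t),36*np.sin(t)+off*np.cos(t),z),ori(t-np.pi/2)
E
python3 - <<'E'
from h import *
manip.command_gripper(0.0)
p,o=arc(96,36,.15); manip.move_to(p,o)
p,o=arc(96,36,.060); manip.servo_line(p,o,rate=.1); st('down')
p,o=arc(96,22,.060); manip.servo_line(p,o,rate=.05); st('near')
for th in range(92,-1,-13)[:3]:
    p,o=arc(th,17,.060); manip.servo_line(p,o,rate=.05); st(th)
snap('scene','pics/s2.png'); c=cv2.imread('pics/s2.png')[160:270,140:300]
cv2.imwrite('pics/s2c.png',cv2.resize(c,None,fx=5,fy=5,interpolation=cv2.INTER_CUBIC))
E
```

```text
down [0.572 0.229 0.061] [ 0.2 -0.2  0.6] 4.83
near [0.585 0.234 0.06 ] [-0.4 -0.3  0.2] 5.27
92 [0.591 0.238 0.06 ] [-0.6 -0.   0. ] 5.57
79 [0.598 0.243 0.06 ] [-3.6 -1.  -1.1] 5.94
66 [0.606 0.246 0.06 ] [-2.9 -1.2 -1.4] 6.32
```

View pics/s2c.png

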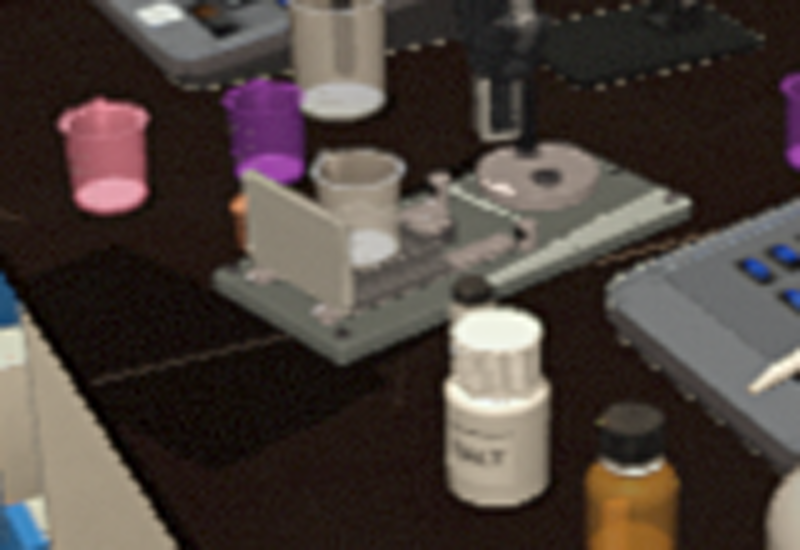

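The finger at crop (497,110) is just behind the peg at (527,115), and the cam is turning with about 4 N on the tool. I'll finish the arc, back off and look from above.

Run:
```python
from h import *
for th in (53,40,27,14,4,0):
    p,o=arc(th,17,.060); manip.servo_line(p,o,rate=.05); st(th)
p,o=arc(0,40,.060); manip.servo_line(p,o,rate=.1)
p[2]=.2; manip.servo_line(p,o,rate=.25)
manip.move_to([.50,.19,.33],[0,-np.pi,0]); manip.hold(.3)
T=np.eye(4);T[:3,:3]=R.from_rotvec(manip.get_ee_rot()).as_matrix();T[:3,3]=manip.get_position()
snap('wrist','pics/w3.png'); d=np.load('pics/w3.npz'); np.savez('pics/w3.npz',K=d['K'],T=T@d['T'])
print('peg exp. top at pi',proj('pics/w3.png',W(111,0,.068)),'screw',proj('pics/w3.png',W(75,0,.028)),'corner',proj('pics/w3.png',W(135,55,.012)))
c=cv2.imread('pics/w3.png')[90:290,200:350];cv2.imwrite('pics/c3.png',cv2.resize(c,(450,600),interpolation=cv2.INTER_CUBIC));st('')
```

```text
53 [0.616 0.248 0.06 ] [-3.3  0.1 -1.5] 6.74
40 [0.625 0.248 0.06 ] [-2.5  0.9 -1. ] 7.12
27 [0.634 0.245 0.06 ] [-2.2  2.  -1.6] 7.49
14 [0.642 0.241 0.06 ] [-0.7  2.4 -2.8] 7.87
4 [0.647 0.236 0.06 ] [-0.2  2.6 -2.4] 8.19
0 [0.649 0.234 0.06 ] [ 0.9  4.9 -2.3] 8.44
peg exp. top at pi (np.float64(296.8649870848967), np.float64(274.5460897608736)) screw (np.float64(289.7808070656251), np.float64(240.90441182741662)) corner (np.float64(330.96860154083276), np.float64(261.04865397747494))
 [0.5  0.19 0.33] [-0.6 -0.5  0.5] 11.09
```

View pics/c3.png

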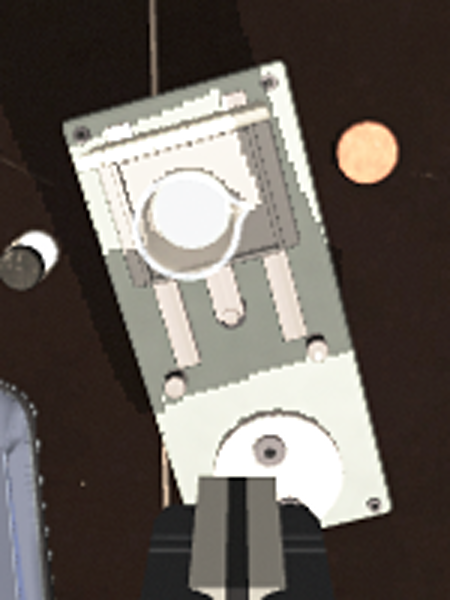

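The disc centre at (279,472) in the crop is (293,247) in full pixels, which matches the expected low-side position. The closed fingers hide the peg. The shuttle is still drawn back and the beaker stands. Next I'll push the rear plate, watching the force.

Run:
```python
from h import *
o=ori(0)
manip.move_to(W(-135,0,.16),o)
manip.servo_line(W(-135,0,.056),o,rate=.12); st('down')
manip.servo_line(W(-112,0,.056),o,rate=.06); st('near')
f0=manip.get_contact_force()
snap('scene','pics/s4.png'); c=cv2.imread('pics/s4.png')[160:270,140:300]
cv2.imwrite('pics/s4c.png',cv2.resize(c,None,fx=5,fy=5,interpolation=cv2.INTER_CUBIC))
x=-112
while x<-50:
    x+=4 if x<-66 else 1
    manip.servo_line(W(x,0,.056),o,rate=.04)
    f=np.linalg.norm((manip.get_contact_force()-f0)[:2]); print(x,f.round(1),end='; ')
    if f>(9 if x>-70 else 7): break
st('end')
```

```text
down [0.416 0.154 0.057] [-0.1 -0.4 -0.4] 12.9
near [0.438 0.16  0.056] [ 0.4 -0.2  0.4] 13.43
-108 1.0; -104 1.2; -100 0.2; -96 0.3; -92 0.2; -88 1.2; -84 0.4; -80 1.1; -76 0.6; -72 1.4; -68 0.6; -64 0.4; -63 1.6; -62 1.8; -61 1.7; -60 2.1; -59 2.8; -58 6.4; -57 9.3; end [0.488 0.174 0.056] [-8.4 -2.9  6.8] 18.23
```

View pics/s4c.png

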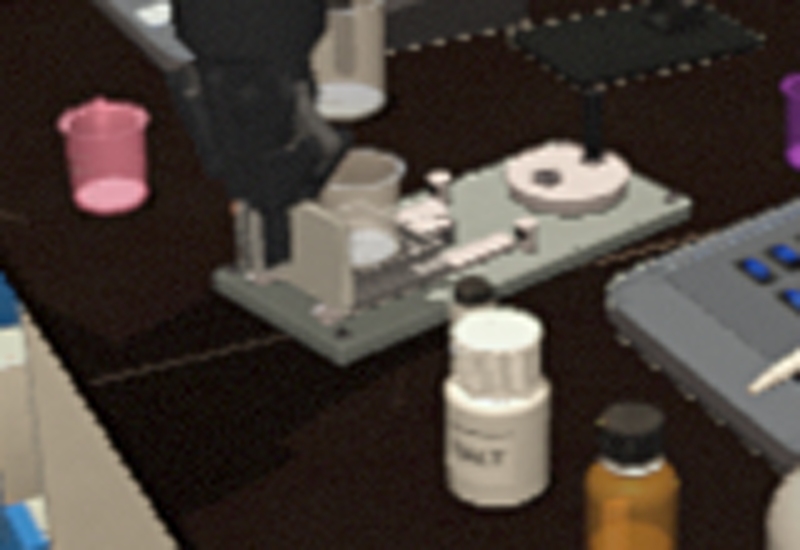

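Before the push, the peg at crop (593,125) stood at the far end, in line with the index line. The force rise at x≈-57 matches the end stops. I'll back off and verify.

Run:
```python
from h import *
o=ori(0)
manip.servo_line(W(-90,0,.056),o,rate=.1)
manip.servo_line(W(-100,0,.2),o,rate=.2)
manip.move_to([.42,.156,.33],[0,-np.pi,0]); manip.hold(.3)
T=np.eye(4);T[:3,:3]=R.from_rotvec(manip.get_ee_rot()).as_matrix();T[:3,3]=manip.get_position()
snap('wrist','pics/w5.png'); d=np.load('pics/w5.npz'); np.savez('pics/w5.npz',K=d['K'],T=T@d['T'])
f='pics/w5.png'
pts=[W(-47.5,-42,.07),W(-47.5,42,.07),W(49.5,0,.024),W(111,0,.068)]
a=[proj(f,P) for P in pts]; print(np.round(a,1).tolist())
im=cv2.resize(cv2.imread(f),(1120,840),interpolation=cv2.INTER_CUBIC)
for u,v in a: cv2.circle(im,(int(2*u),int(2*v)),3,(0,0,255),1)
u,v=[int(2*t) for t in a[2]]; cv2.imwrite('pics/c5.png',im[max(0,v-250):v+250,max(0,u-300):u+300]); st('')
snap('scene','pics/s5.png'); c=cv2.imread('pics/s5.png')[160:270,140:300]
cv2.imwrite('pics/s5c.png',cv2.resize(c,None,fx=5,fy=5,interpolation=cv2.INTER_CUBIC))
```

```text
[[263.6, 236.7], [323.2, 222.1], [306.5, 272.1], [318.2, 321.3]]
 [0.42  0.156 0.329] [-1.4  0.2  0.8] 20.53
```

View pics/c5.png

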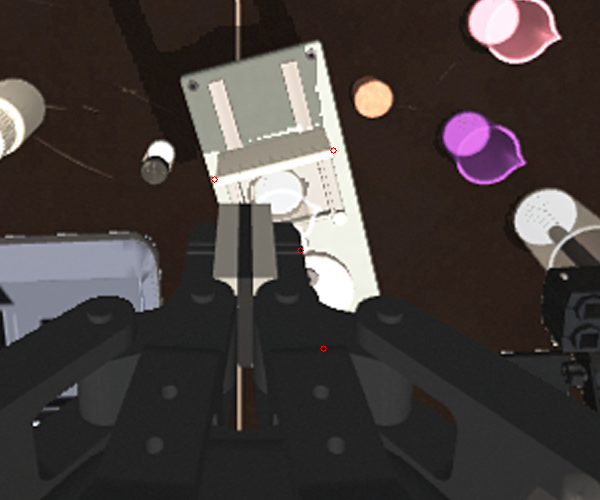

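View pics/s5c.png

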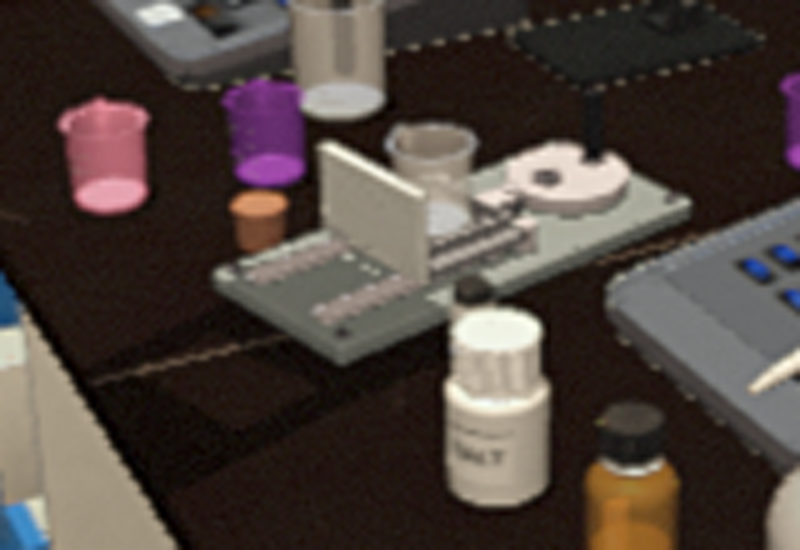

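The shuttle plate lies on the predicted home marks at (214,179) and (333,150). The deck is against the stop pins, the beaker is upright in its tray, the peg is at the far end, and the bystanders haven't moved. I'll hand in.

```bash
python3 -c "
from rig import manip
print(manip.sign_off())"
```

```text
the job is handed in; nothing more can be done
None
```

I turned the cam to its low point, then pushed the shuttle home against the end stops, with the beaker upright in its tray and nothing else moved. I handed the job in at about 21 s; the judge's verdict was not shown.

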